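# Plant a splined street lamp on a model street

## Robot

A 6-joint arm with a two-finger parallel gripper is mounted at the origin on the work surface. World frame = base frame: x ahead of the robot, y to its left, z up, the work surface at z = 0. Lengths are in mm, angles in degrees, forces in N, time in s.
With the tool pointing down it reaches from about 400 to 825 mm from the base axis. Payload 7 kg.
Tool frame: the origin (TCP) lies midway between the tips of the shut fingers; the grasp point (between the pads) lies arm.tcp_to_grasp behind it (arm.tcp_to_grasp is the distance from the TCP to the grasp point, in mm); z points along the fingers, y is the line along which they close (so a half turn about z gives the same grasp; the last joint's range is limited). The gripper opens to 88 mm and grips with 3 to 60 N. Pads are 19 mm wide; open, the fingers measure 130 mm over their backs; the gripper's body (78 mm by 193 mm) begins 47 mm behind the grasp point.
Start: joints at [-49.097, 20.546, 0.682, 0, -70.136, -16.507], TCP at [278.78, -614.717, 226.561] pointing down, gripper open.
Joint ranges: [-176.03, 176.03], [-82.01, 121.73], [-58.28, 71.71], [-173.87, 95.51], [-174.79, -0.11], [-173.66, 173.66]. Speed limits (degrees/s): [136.94, 136.94, 172.46, 180, 180, 180].

## Interface

Orientations are given as [roll, pitch, yaw] about the fixed x, y, z axes, in that order (R = Rz(yaw) Ry(pitch) Rx(roll)).
In Python, from cell import monitor, cams, job, arm gives the robot as it stands. The module is installed in compiled form; this text tells all that it offers.
- The arm moves only by the shell command python3 -m creep 'ROWS' [FORCE]. ROWS is JSON, a list of rows, each an object of numbers: "hand": the finger opening in mm, from 0 to 87.6; "dx", "dy", "dz": the shift along the world's x, y, z in mm; "rx", "ry", "rz": the turn, a rotation vector about the world's x, y, z in rad. A call has 1 to 12 rows; each row is the pose to reach, as a shift and turn from the pose commanded when the call began; what a row does not reach only later rows make up. A row lasts 1/12 s, in which the tool goes at most 41.7 mm and 7.16 degrees, less where a joint would pass 70% of its speed; a pose out of reach is approached as far as the arm can. A call with a gripper value outside its range is refused whole. The fingers move at their own pace and stop on an object; FORCE is the grip in N (left out, the last holds). Time passes only in rows, so rows that repeat a pose let the fingers close. It gives the time, the measured TCP pose, the force, the opening and the grip force at its end, in the units of the state.
- monitor.get_state(): the state, without advancing time (a new reading comes with each control period).
- cams.camera(name): name is "scene" or "top" or "wrist"; returns a dict with "frame" (420x560x3 uint8, red, green, blue), "depth" (420x560 float32, mm along the optical axis (not along the pixel's ray), 0 where there is no reading), "intrinsics" (3x3 intrinsics, pixels), "world_to_cam" (4x4, takes a point from world to camera coordinates). Camera axes: x right, y down, z forward; pixel columns grow to the right and rows downward; lengths in mm; the calibration is good to about 2 mm. A picture is of the moment at which its call begins.
- job.job_done(): hands the job in; it is judged then, once.
The state is a dict: "time": time; "joints": joint angles; "joint_velocities": joint speeds; "joint_efforts": joint torques, N m; "position": TCP position; "eef_rot": TCP orientation; "force": force on the tool from outside, world axes, zero at the start; "moment": the same for the moment, N m; "gripper_width": finger opening in mm; "gripper_force": force on a finger pad.
Only numpy, scipy, OpenCV 4.12 (cv2) and the standard library are available. Lean on these libraries where they do the work, as an engineer would, in place of code of your own. Each camera call takes 0.05 s, during which the arm holds its last target. There are 200 camera calls.

## Task

Move the model van that is parked over the lamp socket off the cobbled street board and stand it on its wheels on the bench. Then take the model street lamp out of its wooden stand, turn it until the splines of its stem mesh with the grooves of the socket, slide it fully home against the spring contact until its round foot is flush on the socket plate, and finish while still gripping it and pressing it down: do not let go, the spring would lift it. Leave the paint jar, the parts tray and the brush pot alone.

Things in the scene. Friction and masses are not known exactly. Their poses are not given: they have to be found in the camera images.
- van: grey model van, 110 long (x) x 44 wide (y) x 50 high mm, 0.18 kg give or take, loose. Origin on the underside of its wheels, at the middle; +x is its front (the front 32 mm is a low bonnet, 29 high). Its flat sides (44 apart) are gripped, best 25 to 40 mm above its origin. It starts parked on the board, over the socket, turned any way
- board: fixed block of model street, cobbled on top, 160 (x) x 200 (y) x 36 mm high. Origin at the centre of its underside, on the bench. A square steel socket plate, 56 x 56 mm, its sides parallel to the board's, is set flush in the cobbles; the van hides it at the start
- socket (a point): centre of the socket mouth, on the board's top surface (36 mm above the bench), 30 mm from the board's centre along the board's +y; axes as the board's. A bore 18.4 mm in diameter in the middle of the steel plate, with four grooves 7.4 mm wide, running out along the board's +x, -x, +y and -y to 14.2 mm from the axis, over the full depth
- contact (a joint): spring contact (copper button) in the bottom of the socket: 0 = up, its top 18 mm below the socket mouth; grows as it is pressed down, 0.008 m when the lamp is fully home, stop at 0.010. It pushes up with 3 N at first touch and about 8 N with the lamp fully home, more than the lamp's weight
- lamp: model street lamp of dark metal, 167 mm from end to end, about 0.16 kg, loose, upright in the stand, turned any way. Origin at the centre of the underside of its round foot (44 mm diameter, 6 thick); z points up the post. Above the foot: plinth 22 diameter up to 22 mm, post 10 diameter up to 84 mm, then the lantern
- lantern (a point): centre of the lamp's lantern, on the lamp's axis 105 mm above the lamp's origin; axes as the lamp's. Square, pale panes, 24 x 24 mm, 34 high, flat sides square to the lamp's x and y: grip it here, across either pair of sides. Above it a narrower roof, ending 36 mm above this point
- stem (a point): blunt tip of the steel stem, on the axis 26 mm below the lamp's origin. Core 15.6 mm diameter; four ribs 5 mm thick along the lamp's +x, -x, +y, -y reach 13 mm from the axis and 18.5 mm below the foot (last 3 mm slimmer). Ribs alike: any quarter turn meshes, with 1 mm and about 4 degrees of play. Out of line, they rest on the socket plate, the foot 18 mm too high
- stand: fixed block of pale wood, 75 x 75 x 30 mm high, with a round hole 33 mm wide in which the lamp's stem hangs freely, the lamp's foot on its top. Origin at the centre of its underside. It stands to the left or to the right of the board; the paint jar stands on the other side
- jar: bystander: small closed paint jar, 40 mm diameter, 60 high, origin under its centre, at the side of the board away from the stand. The bench between it and the robot is clear: around 0.42 m ahead of the robot's base and 0.28 m to that side there is room for the van, lengthwise along the bench's x
- tray: bystander: black open parts tray, 55 (x) x 150 (y) x 25 mm high, beyond the board, origin under its centre
- pot: bystander: black pot 70 mm wide, 80 high, with brushes up to about 180 high, origin under its centre, at the left of the bench
Not all that is in view belongs to the job. What is shaped like the lamp but purple or yellow is not meant.

How it is judged (in metres and radians):
On the way:
1. the van stands on its wheels on the bench, off the board, let go (height (world z) of van below 0.012 m and angle between van's own z axis and vertical below 0.15 rad and linear speed of van below 0.05 m/s and contact force between the fingers and van below 0.1 N), for 0.2 s.
At the end, for the whole second after the job is handed in: the lamp's foot is flush on the socket plate (within 2 mm), centred within 4 mm, upright, splines in the grooves, the spring contact pressed at least 6 mm, and the fingers still hold the lamp and press it down (more than 2 N); the van stands on its wheels on the bench, released and at rest (all of step 1 and z of lamp in the frame of socket between -0.003 and 0.002 m and horizontal distance between lamp and socket below 0.004 m and angle between lamp's own z axis and vertical below 0.08 rad and (angle between the x axis of lamp and the x axis of socket, either way round below 0.15 rad or angle between the x axis of lamp and the y axis of socket, either way round below 0.15 rad) and value of joint contact above 0.006 m and contact force between the fingers and lamp above 2 N); the arm keeps its last pose, push and grip.
It fails at once if the paint jar, the tray or the brush pot is moved more than 25 mm or knocked over (distance of any of jar, tray, pot from where it was at the start of the episode above 0.025 m or angle between any of jar, pot's own z axis and vertical above 0.5 rad).
It also fails if it takes over 56 s, if anything falls off the work surface, if the arm or the gripper's body presses on something with over 40 N, if the wrist force passes 120 N, or if a joint passes its speed limit or range.

## Working session

There is one attempt and no reset: what is moved stays moved. The work goes in short steps, Python scripts to look and compute and a shell command to move; the robot and the scene stay as the last step left them, time stands still between calls to the robot, and variables do not carry over. Pictures are saved under pics/ and viewed, at most 10 in all, crops included, and the job is handed in when it is done.

```bash
mkdir -p pics; cat > h.py <<'E'
import numpy as np, cv2
from cell import monitor, cams, job, arm
def grab(n):
    c=cams.camera(n); np.savez(f'{n}.npz',**{k:np.array(v) for k,v in c.items()}); return c
def load(n): return dict(np.load(f'{n}.npz'))
def save(c,name,crop=None,s=1):
    im=c['frame'][:,:,::-1]
    if crop: x0,y0,x1,y1=crop; im=im[y0:y1,x0:x1]
    cv2.imwrite(f'pics/{name}.png',cv2.resize(im,None,fx=s,fy=s,interpolation=cv2.INTER_CUBIC))
def cloud(c):
    K=c['intrinsics'];T=np.linalg.inv(c['world_to_cam']);d=c['depth']
    v,u=np.mgrid[:d.shape[0],:d.shape[1]]
    p=np.stack([(u-K[0,2])/K[0,0]*d,(v-K[1,2])/K[1,1]*d,d],-1)
    P=p@T[:3,:3].T+T[:3,3]; P[d<=0]=np.nan; return P
def ray(c,u,v,z):
    K=c['intrinsics'];T=np.linalg.inv(c['world_to_cam'])
    d=T[:3,:3]@np.array([(u-K[0,2])/K[0,0],(v-K[1,2])/K[1,1],1]);o=T[:3,3]
    return o+d*(z-o[2])/d[2]
E
python3 - <<'E'
from h import *
a=grab('top');b=grab('scene')
save(a,'top0');save(b,'scene0')
print(arm.tcp_to_grasp, monitor.get_state())
for c in(a,b): print(np.linalg.inv(c['world_to_cam'])[:3].round(2))
E
```

```text
18.8 {'time': 0.1, 'joints': array([-4.90951009e+01,  2.05864032e+01,  6.37891501e-01, -1.92497097e-02,
       -7.01349953e+01, -1.65057753e+01]), 'joint_velocities': array([ 0.00862448, -0.05130657,  0.03581765,  0.07242937, -0.02353673,
       -0.07703244]), 'joint_efforts': array([-1.46864400e-03, -5.84161305e+01,  2.93751884e+01,  7.01547414e+00,
        1.02115722e-02, -4.15409863e-05]), 'position': array([ 278.62057188, -614.32180861,  225.7134899 ]), 'eef_rot': array([ 1.79914792e+02, -6.37656731e-03, -1.55607426e+02]), 'force': array([ 0.39930836, -0.12536452, -0.35228524]), 'moment': array([-0.01105207,  0.0192422 ,  0.02832857]), 'gripper_force': 0.0, 'gripper_width': 87.57777989987999}
[[-0.00000e+00 -1.00000e+00  7.00000e-02  5.80150e+02]
 [-1.00000e+00  0.00000e+00 -2.00000e-02  4.59900e+01]
 [ 2.00000e-02 -7.00000e-02 -1.00000e+00  1.20334e+03]]
[[-8.70000e-01  2.60000e-01 -4.20000e-01  1.23968e+03]
 [ 4.90000e-01  4.60000e-01 -7.40000e-01  1.04360e+03]
 [ 0.00000e+00 -8.50000e-01 -5.30000e-01  8.45810e+02]]
```

View pics/top0.png

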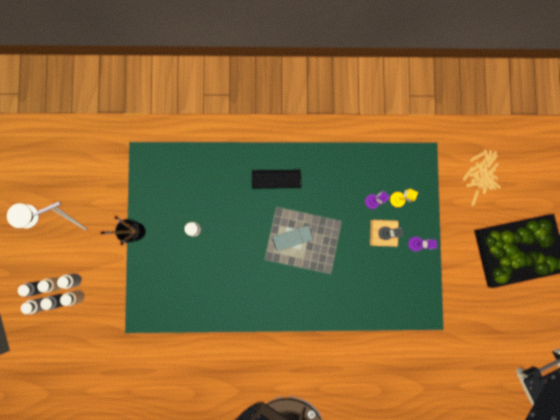

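View pics/scene0.png

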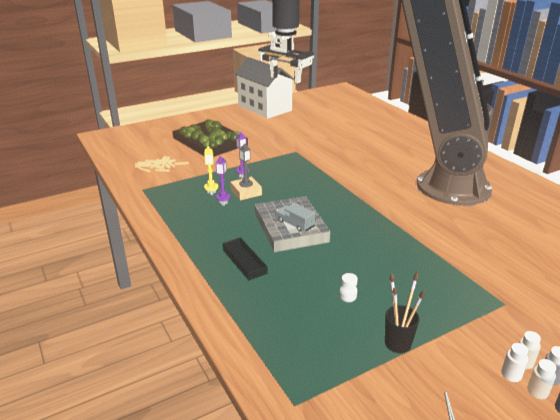

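Top view: board at about (304,240), van at (292,238), wooden stand at (385,233), jar (192,229), tray (276,179) and pot (130,231). Things that could be taken for the lamp: dark lamp in the stand (388,234; scene 245,165), purple (376,200), purple (423,243) and yellow (402,198). By the description I choose the dark one in the stand, and a crop will check that.

```bash
python3 - <<'E'
from h import *
a=load('top');b=load('scene')
P=cloud(a);hsv=cv2.cvtColor(a['frame'],cv2.COLOR_RGB2HSV)
top=cv2.resize(a['frame'][180:280,255:445],None,fx=4,fy=4,interpolation=cv2.INTER_CUBIC)[:, :, ::-1]
s=cv2.resize(b['frame'][120:260,190:340],None,fx=400/140,fy=400/140,interpolation=cv2.INTER_CUBIC)[:,:,::-1]
s=s[:,:400] if s.shape[1]>=400 else s
top=cv2.resize(top,(400,210)); 
cv2.imwrite('pics/crop1.png',np.hstack([s[:400,:400],np.vstack([top,np.zeros((190,400,3),np.uint8)])]))
for n,(u,v) in dict(stand=(375,240),lamp=(388,234),pur1=(376,200),pur2=(421,243),yel=(400,198),van=(292,238),jar=(192,229),board=(320,255),tray=(276,179),pot=(130,231),bench=(230,280)).items():
    w=P[v-2:v+3,u-2:u+3].reshape(-1,3); print(n,np.nanmedian(w,0).round(1),hsv[v,u])
# board top
H=P[:,:,2]; 
roi=np.zeros(H.shape,bool);roi[195:285,255:350]=1
def rect(m,name):
    m=m.astype(np.uint8);n,l,st,_=cv2.connectedComponentsWithStats(m);k=1+np.argmax(st[1:,4]);
    Q=P[l==k]; r=cv2.minAreaRect(Q[:,:2].astype(np.float32)); print(name,st[k,4],r,np.nanmedian(Q[:,2]));
rect(roi&(H>26)&(H<120),'board+van'); rect(roi&(H>56)&(H<120),'van')
rect(roi&(H>78)&(H<120),'van roof')
roi[:]=0;roi[215:255,360:415]=1
rect(roi&(H>20)&(H<38),'stand'); rect(roi&(H>60),'lamp')
Q=P[roi&(H>105)];print('lamp high',Q.shape,np.median(Q,0))
E
```

```text
stand [ 582.3 -268.7   30.6] [ 20 142 240]
lamp [ 599.7 -295.7   56.3] [45 14 72]
pur1 [ 696.5 -256.3   92. ] [146  83 154]
pur2 [ 573.1 -386.2   88.2] [142 162 162]
yel [ 704.2 -336.4   56.5] [ 25 255 233]
van [588.9 -16.6  86.7] [ 77  26 158]
jar [616.3 271.5  61.4] [ 24  15 245]
board [ 538.6 -101.9   37.4] [ 23  26 119]
tray [771.   26.9   4.3] [135  16  32]
pot [611.8 461.8  17.5] [ 16 153  75]
bench [463.5 167.3   1. ] [ 77 134  99]
board+van 3617 ((585.1821899414062, -52.08039093017578), (200.21949768066406, 160.3104248046875), 77.63021087646484) 37.26072990529201
van 587 ((591.5474243164062, -19.79604721069336), (44.390254974365234, 111.4676513671875), 17.097267150878906) 85.00962964560745
van roof 426 ((586.9410400390625, -3.914520263671875), (44.4961051940918, 77.98563385009766), 16.531902313232422) 86.24187925127467
stand 511 ((605.445068359375, -299.0068664550781), (76.69463348388672, 75.16046905517578), 87.95801544189453) 30.81476592657077
lamp 130 ((604.6726684570312, -298.051513671875), (24.304645538330078, 26.12123680114746), 10.891432762145996) 155.3314858024827
lamp high (118, 3) [ 603.69250019 -291.88600681  156.32057006]
```

View pics/crop1.png

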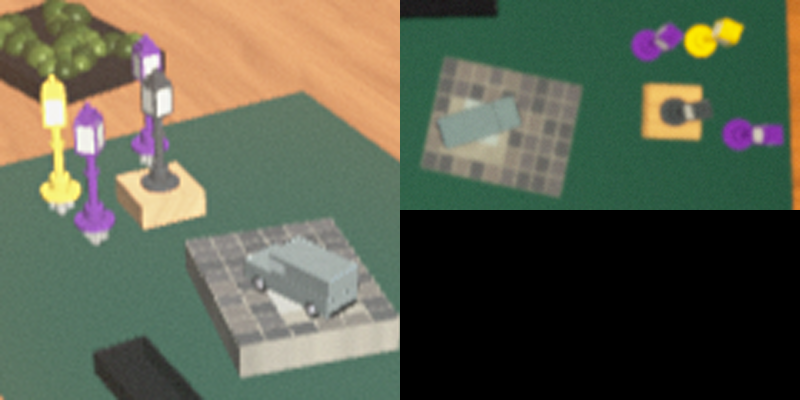

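The crop confirms it: the dark lamp with pale panes is in the wooden stand. The board's centre and size (200x160), its top at z≈37, and the van (111x44, top at 86) all match what was given. I'm moving above the van now.

```bash
python3 -m creep '[{"dx":312,"dy":594,"rz":1.443,"hand":87},{"dx":312,"dy":594,"rz":1.443,"hand":87},{"dx":312,"dy":594,"rz":1.443,"hand":87},{"dx":312,"dy":594,"rz":1.443,"hand":87},{"dx":312,"dy":594,"rz":1.443,"hand":87},{"dx":312,"dy":594,"rz":1.443,"hand":87},{"dx":312,"dy":594,"rz":1.443,"hand":87},{"dx":312,"dy":594,"rz":1.443,"hand":87},{"dx":312,"dy":594,"rz":1.443,"hand":87},{"dx":312,"dy":594,"rz":1.443,"hand":87},{"dx":312,"dy":594,"rz":1.443,"hand":87},{"dx":312,"dy":594,"rz":1.443,"hand":87}]' 25
python3 - <<'E'
from h import *
a=load('top');P=cloud(a);H=P[:,:,2]
for n,(u0,v0,u1,v1) in dict(pur1=(362,188,389,212),yel=(390,185,420,210),pur2=(405,232,442,254),lamp=(375,222,404,246)).items():
    Q=P[v0:v1,u0:u1].reshape(-1,3);
    for lo,hi in((40,100),(125,200)):
        q=Q[(Q[:,2]>lo)&(Q[:,2]<hi)]
        if len(q): print(n,lo,len(q),np.median(q,0).round(),q.min(0).round(),q.max(0).round())
E
```

```text
pur1 40 39 [ 698. -258.   48.] [ 692. -269.   42.] [ 710. -252.   92.]
pur1 125 107 [ 699. -258.  153.] [ 684. -274.  126.] [ 717. -245.  171.]
yel 40 48 [ 704. -336.   50.] [ 698. -348.   43.] [ 716. -328.   91.]
yel 125 115 [ 706. -335.  152.] [ 691. -353.  126.] [ 722. -324.  170.]
pur2 40 55 [ 573. -386.   50.] [ 564. -400.   41.] [ 582. -379.   93.]
pur2 125 114 [ 573. -384.  153.] [ 562. -402.  126.] [ 584. -377.  168.]
lamp 40 50 [ 605. -294.   53.] [ 591. -308.   40.] [ 615. -282.   95.]
lamp 125 112 [ 604. -292.  157.] [ 593. -313.  125.] [ 617. -283.  173.]invalid input
```

```bash
python3 -m creep '[{"hand":87,"dx":40,"dy":76,"dz":0,"rx":0,"ry":0,"rz":0.12}]' 25; echo; python3 -m creep '[{"hand":87,"dx":0,"dy":0,"dz":0,"rx":0,"ry":0,"rz":0}]' ; python3 -m creep --help
```

```text
time: 0.18
position: [295.8, -580.9, 224.7]
eef_rot: [179.9, -0.1, -149.1]
force: [2.5, 0.8, 1.1]
gripper_width: 87.1
gripper_force: 0.0

time: 0.27
position: [299.5, -574.4, 225.9]
eef_rot: [179.9, 0.1, -148.3]
force: [-0.9, 0.4, -0.3]
gripper_width: 87.0
gripper_force: 0.0invalid input: not JSON, or not a number
```

```bash
python3 -m creep '[{"hand":87,"dx":293,"dy":556,"dz":0,"rx":0,"ry":0,"rz":1.323},{"hand":87,"dx":293,"dy":556,"dz":0,"rx":0,"ry":0,"rz":1.323},{"hand":87,"dx":293,"dy":556,"dz":0,"rx":0,"ry":0,"rz":1.323},{"hand":87,"dx":293,"dy":556,"dz":0,"rx":0,"ry":0,"rz":1.323},{"hand":87,"dx":293,"dy":556,"dz":0,"rx":0,"ry":0,"rz":1.323},{"hand":87,"dx":293,"dy":556,"dz":0,"rx":0,"ry":0,"rz":1.323},{"hand":87,"dx":293,"dy":556,"dz":0,"rx":0,"ry":0,"rz":1.323},{"hand":87,"dx":293,"dy":556,"dz":0,"rx":0,"ry":0,"rz":1.323},{"hand":87,"dx":293,"dy":556,"dz":0,"rx":0,"ry":0,"rz":1.323},{"hand":87,"dx":293,"dy":556,"dz":0,"rx":0,"ry":0,"rz":1.323},{"hand":87,"dx":293,"dy":556,"dz":0,"rx":0,"ry":0,"rz":1.323},{"hand":87,"dx":293,"dy":556,"dz":0,"rx":0,"ry":0,"rz":1.323}]'
```

```text
time: 1.27
position: [531.7, -133.4, 226.6]
eef_rot: [-180.0, 0.0, -72.6]
force: [0.2, -1.2, 0.1]
gripper_width: 86.8
gripper_force: 0.0
```

```bash
python3 -m creep '[{"hand":87,"dx":60,"dy":113,"dz":-80,"rx":0,"ry":0,"rz":0},{"hand":87,"dx":60,"dy":113,"dz":-80,"rx":0,"ry":0,"rz":0},{"hand":87,"dx":60,"dy":113,"dz":-80,"rx":0,"ry":0,"rz":0},{"hand":87,"dx":60,"dy":113,"dz":-80,"rx":0,"ry":0,"rz":0},{"hand":87,"dx":60,"dy":113,"dz":-80,"rx":0,"ry":0,"rz":0},{"hand":87,"dx":60,"dy":113,"dz":-80,"rx":0,"ry":0,"rz":0}]'
python3 - <<'E'
from h import *
c=grab('wrist');P=cloud(c);H=P[:,:,2]
print(monitor.get_state()['position'],monitor.get_state()['eef_rot'])
near=np.hypot(P[:,:,0]-590,P[:,:,1]+20)<90
for lo in(56,78):
    m=(near&(H>lo)&(H<95)).astype(np.uint8);n,l,st,_=cv2.connectedComponentsWithStats(m);k=1+np.argmax(st[1:,4])
    Q=P[l==k];print(lo,len(Q),cv2.minAreaRect(Q[:,:2].astype(np.float32)),np.median(Q[:,2]),st[k])
E
```

```text
time: 1.77
position: [590.8, -21.5, 144.9]
eef_rot: [179.8, 0.0, -72.8]
force: [-0.3, 0.3, 0.5]
gripper_width: 87.4
gripper_force: 0.0
[590.99618402 -22.24522776 145.96010391] [ 1.79906546e+02 -1.78263252e-03 -7.28706927e+01]
56 7923 ((591.1921997070312, -29.282489776611328), (44.957275390625, 93.50293731689453), 17.494396209716797) 85.20590930658759 [ 248  143   64  132 7923]
78 5051 ((586.283935546875, -13.731609344482422), (44.95209503173828, 60.86817932128906), 17.520994186401367) 85.76676782215534 [ 248  192   64   83 5051]
```

```bash
python3 -m creep '[{"hand":87,"dx":-1.5,"dy":1,"dz":-40,"rx":0,"ry":0,"rz":0.008},{"hand":87,"dx":-1.5,"dy":1,"dz":-70,"rx":0,"ry":0,"rz":0.008},{"hand":87,"dx":-1.5,"dy":1,"dz":-90,"rx":0,"ry":0,"rz":0.008},{"hand":87,"dx":-1.5,"dy":1,"dz":-97,"rx":0,"ry":0,"rz":0.008},{"hand":87,"dx":-1.5,"dy":1,"dz":-97,"rx":0,"ry":0,"rz":0.008},{"hand":30,"dx":-1.5,"dy":1,"dz":-97,"rx":0,"ry":0,"rz":0.008},{"hand":30,"dx":-1.5,"dy":1,"dz":-97,"rx":0,"ry":0,"rz":0.008},{"hand":30,"dx":-1.5,"dy":1,"dz":-97,"rx":0,"ry":0,"rz":0.008},{"hand":30,"dx":-1.5,"dy":1,"dz":-97,"rx":0,"ry":0,"rz":0.008},{"hand":30,"dx":-1.5,"dy":1,"dz":-97,"rx":0,"ry":0,"rz":0.008},{"hand":30,"dx":-1.5,"dy":1,"dz":-97,"rx":0,"ry":0,"rz":0.008},{"hand":30,"dx":-1.5,"dy":1,"dz":-97,"rx":0,"ry":0,"rz":0.008}]' 20
```

```text
time: 2.82
position: [590.0, -21.4, 49.9]
eef_rot: [-180.0, -0.0, -72.5]
force: [1.7, 0.4, 1.0]
gripper_width: 46.0
gripper_force: 1.2
```

```bash
python3 -m creep '[{"hand":30,"dx":0,"dy":0,"dz":0,"rx":0,"ry":0,"rz":0},{"hand":30,"dx":0,"dy":0,"dz":0,"rx":0,"ry":0,"rz":0},{"hand":30,"dx":0,"dy":0,"dz":0,"rx":0,"ry":0,"rz":0},{"hand":30,"dx":0,"dy":0,"dz":25,"rx":0,"ry":0,"rz":0},{"hand":30,"dx":0,"dy":0,"dz":55,"rx":0,"ry":0,"rz":0},{"hand":30,"dx":-20,"dy":30,"dz":70,"rx":0,"ry":0,"rz":0.11},{"hand":30,"dx":-37,"dy":60,"dz":70,"rx":0,"ry":0,"rz":0.22},{"hand":30,"dx":-54,"dy":90,"dz":70,"rx":0,"ry":0,"rz":0.33},{"hand":30,"dx":-71,"dy":120,"dz":70,"rx":0,"ry":0,"rz":0.44},{"hand":30,"dx":-88,"dy":150,"dz":70,"rx":0,"ry":0,"rz":0.55},{"hand":30,"dx":-105,"dy":180,"dz":70,"rx":0,"ry":0,"rz":0.66},{"hand":30,"dx":-120,"dy":210,"dz":70,"rx":0,"ry":0,"rz":0.77}]'
```

```text
time: 3.82
position: [468.0, 189.3, 119.2]
eef_rot: [179.9, 0.0, -28.1]
force: [0.8, 0.7, -1.3]
gripper_width: 44.0
gripper_force: 20.0
```

```bash
python3 -m creep '[{"hand":30,"dx":-15,"dy":25,"dz":0,"rx":0,"ry":0,"rz":0.11},{"hand":30,"dx":-30,"dy":50,"dz":0,"rx":0,"ry":0,"rz":0.22},{"hand":30,"dx":-42,"dy":75,"dz":0,"rx":0,"ry":0,"rz":0.33},{"hand":30,"dx":-50,"dy":91,"dz":0,"rx":0,"ry":0,"rz":0.44},{"hand":30,"dx":-50,"dy":91,"dz":-20,"rx":0,"ry":0,"rz":0.495},{"hand":30,"dx":-50,"dy":91,"dz":-50,"rx":0,"ry":0,"rz":0.495},{"hand":30,"dx":-50,"dy":91,"dz":-70,"rx":0,"ry":0,"rz":0.495},{"hand":30,"dx":-50,"dy":91,"dz":-85,"rx":0,"ry":0,"rz":0.495},{"hand":30,"dx":-50,"dy":91,"dz":-85,"rx":0,"ry":0,"rz":0.495}]'
```

```text
time: 4.57
position: [417.8, 277.2, 31.2]
eef_rot: [179.7, 0.3, -0.0]
force: [-0.9, -0.6, -2.3]
gripper_width: 43.9
gripper_force: 20.0
```

```bash
python3 -m creep '[{"hand":30,"dx":0,"dy":0,"dz":-10,"rx":0,"ry":0,"rz":0},{"hand":30,"dx":0,"dy":0,"dz":-17,"rx":0,"ry":0,"rz":0},{"hand":30,"dx":0,"dy":0,"dz":-20,"rx":0,"ry":0,"rz":0},{"hand":30,"dx":0,"dy":0,"dz":-20.5,"rx":0,"ry":0,"rz":0},{"hand":30,"dx":0,"dy":0,"dz":-20.5,"rx":0,"ry":0,"rz":0},{"hand":87,"dx":0,"dy":0,"dz":-20.5,"rx":0,"ry":0,"rz":0},{"hand":87,"dx":0,"dy":0,"dz":-20.5,"rx":0,"ry":0,"rz":0},{"hand":87,"dx":0,"dy":0,"dz":-20.5,"rx":0,"ry":0,"rz":0},{"hand":87,"dx":0,"dy":0,"dz":-20.5,"rx":0,"ry":0,"rz":0},{"hand":87,"dx":0,"dy":0,"dz":-20.5,"rx":0,"ry":0,"rz":0}]'; 
python3 -m creep '[{"hand":87,"dx":0,"dy":0,"dz":0,"rx":0,"ry":0,"rz":0},{"hand":87,"dx":0,"dy":0,"dz":0,"rx":0,"ry":0,"rz":0},{"hand":87,"dx":0,"dy":0,"dz":0,"rx":0,"ry":0,"rz":0},{"hand":87,"dx":0,"dy":0,"dz":20,"rx":0,"ry":0,"rz":0},{"hand":87,"dx":0,"dy":0,"dz":60,"rx":0,"ry":0,"rz":0},{"hand":87,"dx":0,"dy":0,"dz":100,"rx":0,"ry":0,"rz":0},{"hand":87,"dx":0,"dy":0,"dz":140,"rx":0,"ry":0,"rz":0},{"hand":87,"dx":0,"dy":0,"dz":180,"rx":0,"ry":0,"rz":0},{"hand":87,"dx":0,"dy":0,"dz":220,"rx":0,"ry":0,"rz":0},{"hand":87,"dx":0,"dy":0,"dz":260,"rx":0,"ry":0,"rz":0}]'
python3 - <<'E'
from h import *
a=grab('top');b=grab('scene')
s=np.vstack([cv2.resize(a['frame'][180:280,255:445],(560,295),interpolation=cv2.INTER_CUBIC),b['frame'][130:400,:]])
cv2.imwrite('pics/after_van.png',s[:,:,::-1])
P=cloud(a);H=P[:,:,2]
m=(H>40)&(H<70)&(np.hypot(P[:,:,0]-418,P[:,:,1]-278)<90);Q=P[m]
print('van',len(Q),cv2.minAreaRect(Q[:,:2].astype(np.float32)),np.median(Q[:,2]))
m=(H>26)&(H<60)&(np.hypot(P[:,:,0]-585,P[:,:,1]+52)<140);Q=P[m]
r=cv2.minAreaRect(Q[:,:2].astype(np.float32));print('board',r,np.median(Q[:,2]))
hsv=cv2.cvtColor(a['frame'],cv2.COLOR_RGB2HSV)
for v,u in((238,292),(245,292),(232,292),(238,283),(250,320)):print(u,v,hsv[v,u])
E
```

```text
time: 5.4
position: [419.9, 279.7, 14.3]
eef_rot: [-180.0, -0.0, 0.0]
force: [-0.1, -0.4, 0.1]
gripper_width: 71.8
gripper_force: 0.0
time: 6.23
position: [419.4, 279.0, 276.4]
eef_rot: [-180.0, -0.0, 0.0]
force: [0.5, 1.7, -0.4]
gripper_width: 87.2
gripper_force: 0.0
van 157 ((429.830322265625, 279.1242370605469), (27.882369995117188, 43.56516647338867), 2.0541324615478516) 50.028463050479786
board ((585.1820678710938, -52.108978271484375), (200.2748565673828, 159.97564697265625), 77.6208267211914) 36.60832441592902
292 238 [ 13 168 227]
292 245 [ 40  22 208]
292 232 [ 47  20 206]
283 238 [ 28  34 194]
320 250 [ 23  36 148]
```

View pics/after_van.png

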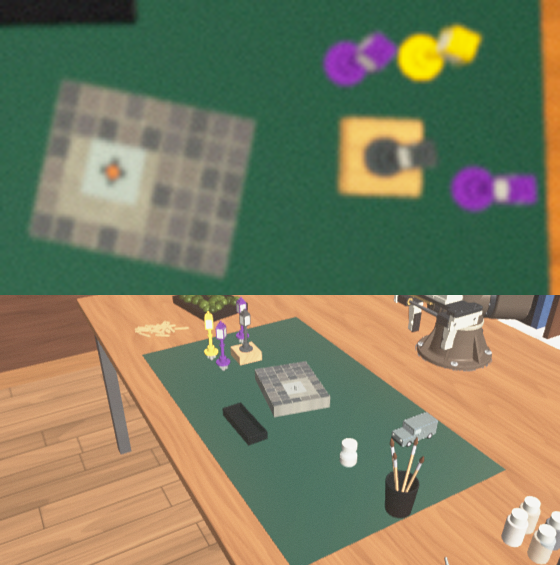

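The van stands on its wheels on the bench (scene crop, 415,430). The socket plate with its copper button is now bare (top crop, 113,171). I'm going above the dark lamp next.

```bash
python3 -m creep '[{"hand":87,"dx":185,"dy":-578,"dz":0,"rx":0,"ry":0,"rz":-1.4},{"hand":87,"dx":185,"dy":-578,"dz":0,"rx":0,"ry":0,"rz":-1.4},{"hand":87,"dx":185,"dy":-578,"dz":0,"rx":0,"ry":0,"rz":-1.4},{"hand":87,"dx":185,"dy":-578,"dz":0,"rx":0,"ry":0,"rz":-1.4},{"hand":87,"dx":185,"dy":-578,"dz":0,"rx":0,"ry":0,"rz":-1.4},{"hand":87,"dx":185,"dy":-578,"dz":0,"rx":0,"ry":0,"rz":-1.4},{"hand":87,"dx":185,"dy":-578,"dz":0,"rx":0,"ry":0,"rz":-1.4},{"hand":87,"dx":185,"dy":-578,"dz":0,"rx":0,"ry":0,"rz":-1.4},{"hand":87,"dx":185,"dy":-578,"dz":0,"rx":0,"ry":0,"rz":-1.4},{"hand":87,"dx":185,"dy":-578,"dz":0,"rx":0,"ry":0,"rz":-1.4},{"hand":87,"dx":185,"dy":-578,"dz":0,"rx":0,"ry":0,"rz":-1.4},{"hand":87,"dx":185,"dy":-578,"dz":0,"rx":0,"ry":0,"rz":-1.4}]'
```

```text
time: 7.33
position: [572.3, -198.9, 273.9]
eef_rot: [180.0, 0.0, -80.6]
force: [0.6, 0.2, 1.0]
gripper_width: 86.9
gripper_force: 0.0
```

```bash
python3 -m creep '[{"hand":87,"dx":32,"dy":-98,"dz":-30,"rx":0,"ry":0,"rz":0},{"hand":87,"dx":32,"dy":-98,"dz":-30,"rx":0,"ry":0,"rz":0},{"hand":87,"dx":32,"dy":-98,"dz":-30,"rx":0,"ry":0,"rz":0},{"hand":87,"dx":32,"dy":-98,"dz":-30,"rx":0,"ry":0,"rz":0},{"hand":87,"dx":32,"dy":-98,"dz":-30,"rx":0,"ry":0,"rz":0}]'
python3 - <<'E'
from h import *
c=grab('wrist');P=cloud(c);H=P[:,:,2];s=monitor.get_state()
print(s['position'],s['eef_rot'],s['joints'])
print(np.linalg.inv(c['world_to_cam'])[:3].round(2))
save(c,'wlamp')
near=np.hypot(P[:,:,0]-604,P[:,:,1]+298)<45
for lo,hi in((28,40),(110,148),(148,158),(158,180)):
    Q=P[near&(H>lo)&(H<hi)];print(lo,len(Q),cv2.minAreaRect(Q[:,:2].astype(np.float32)) if len(Q)>5 else '',np.median(Q,0))
E
```

```text
time: 7.75
position: [603.6, -296.0, 242.1]
eef_rot: [179.8, 0.1, -80.3]
force: [0.1, 0.0, 0.4]
gripper_width: 87.1
gripper_force: 0.0
[ 603.84902221 -295.05345294  243.15703258] [ 1.79919041e+02  3.57565728e-02 -8.02695651e+01] [-9.46356373e+00  1.98139074e+01  1.77458054e+00 -7.51818394e-03
 -7.20488874e+01  1.91963465e+01]
[[-9.9000e-01 -1.6000e-01 -5.0000e-02  6.1416e+02]
 [-1.7000e-01  9.5000e-01  2.7000e-01 -3.6776e+02]
 [ 0.0000e+00  2.7000e-01 -9.6000e-01  4.0012e+02]]
28 2944 ((602.0726928710938, -300.5642395019531), (75.01754760742188, 74.98750305175781), 87.50178527832031) [ 608.98857865 -310.43443378   30.10103001]
110 230 ((604.0022583007812, -311.55010986328125), (24.286319732666016, 0.8066667914390564), 11.22596549987793) [ 603.91742237 -311.39367791  134.15656009]
148 522 ((601.6759643554688, -300.0029602050781), (24.264863967895508, 24.218280792236328), 11.416838645935059) [ 603.43972641 -306.05916742  156.4197266 ]
158 430 ((602.000244140625, -300.2807922363281), (20.049205780029297, 21.58986473083496), 9.057493209838867) [ 601.60470903 -301.07205933  162.92988298]
```

View pics/wlamp.png

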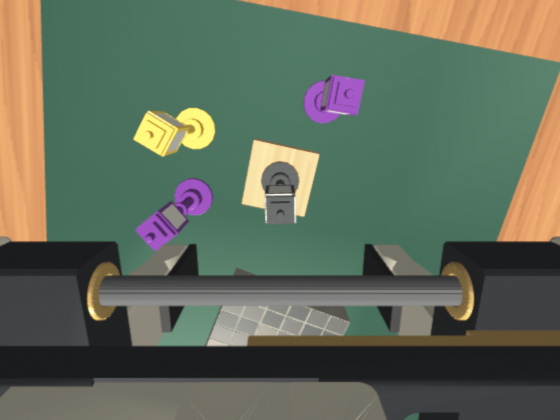

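The dark lamp in the stand is at pixel (280,200), upright between the fingers. Its lantern measures 24.2x24.2 mm at (602,-300), turned 11.4°. Its top is at about z 170, as it must be. I'm descending to grip it.

```bash
python3 -m creep '[{"hand":87,"dx":-1.5,"dy":-4,"dz":-40,"rx":0,"ry":0,"rz":0.03},{"hand":87,"dx":-1.5,"dy":-4,"dz":-75,"rx":0,"ry":0,"rz":0.03},{"hand":87,"dx":-1.5,"dy":-4,"dz":-105,"rx":0,"ry":0,"rz":0.03},{"hand":87,"dx":-1.5,"dy":-4,"dz":-120,"rx":0,"ry":0,"rz":0.03},{"hand":87,"dx":-1.5,"dy":-4,"dz":-127,"rx":0,"ry":0,"rz":0.03},{"hand":87,"dx":-1.5,"dy":-4,"dz":-127,"rx":0,"ry":0,"rz":0.03}]'
python3 -m creep '[{"hand":15,"dx":0,"dy":0,"dz":0,"rx":0,"ry":0,"rz":0},{"hand":15,"dx":0,"dy":0,"dz":0,"rx":0,"ry":0,"rz":0},{"hand":15,"dx":0,"dy":0,"dz":0,"rx":0,"ry":0,"rz":0},{"hand":15,"dx":0,"dy":0,"dz":0,"rx":0,"ry":0,"rz":0},{"hand":15,"dx":0,"dy":0,"dz":0,"rx":0,"ry":0,"rz":0},{"hand":15,"dx":0,"dy":0,"dz":0,"rx":0,"ry":0,"rz":0},{"hand":15,"dx":0,"dy":0,"dz":0,"rx":0,"ry":0,"rz":0},{"hand":15,"dx":0,"dy":0,"dz":0,"rx":0,"ry":0,"rz":0},{"hand":15,"dx":0,"dy":0,"dz":0,"rx":0,"ry":0,"rz":0},{"hand":15,"dx":0,"dy":0,"dz":0,"rx":0,"ry":0,"rz":0},{"hand":15,"dx":0,"dy":0,"dz":0,"rx":0,"ry":0,"rz":0},{"hand":15,"dx":0,"dy":0,"dz":0,"rx":0,"ry":0,"rz":0}]' 40
```

```text
time: 8.3
position: [602.3, -297.4, 116.3]
eef_rot: [179.9, 0.0, -78.4]
force: [-0.8, 0.5, -0.0]
gripper_width: 87.1
gripper_force: 0.0
time: 9.3
position: [602.7, -298.7, 116.9]
eef_rot: [180.0, 0.0, -78.5]
force: [0.6, -0.3, -0.2]
gripper_width: 23.6
gripper_force: 40.0
```

```bash
python3 -m creep '[{"hand":15,"dx":0,"dy":0,"dz":20,"rx":0,"ry":0,"rz":0},{"hand":15,"dx":0,"dy":0,"dz":45,"rx":0,"ry":0,"rz":0},{"hand":15,"dx":0,"dy":20,"dz":60,"rx":0,"ry":0,"rz":0},{"hand":15,"dx":-2,"dy":50,"dz":60,"rx":0,"ry":0,"rz":-0.05},{"hand":15,"dx":-4,"dy":80,"dz":60,"rx":0,"ry":0,"rz":-0.1},{"hand":15,"dx":-5,"dy":110,"dz":60,"rx":0,"ry":0,"rz":-0.16},{"hand":15,"dx":-6,"dy":140,"dz":60,"rx":0,"ry":0,"rz":-0.22},{"hand":15,"dx":-7,"dy":170,"dz":60,"rx":0,"ry":0,"rz":-0.28},{"hand":15,"dx":-8,"dy":200,"dz":60,"rx":0,"ry":0,"rz":-0.34},{"hand":15,"dx":-9,"dy":230,"dz":60,"rx":0,"ry":0,"rz":-0.39},{"hand":15,"dx":-10,"dy":260,"dz":60,"rx":0,"ry":0,"rz":-0.417},{"hand":15,"dx":-11,"dy":276,"dz":60,"rx":0,"ry":0,"rz":-0.417}]'
python3 -m creep '[{"hand":15,"dx":0,"dy":0,"dz":0,"rx":0,"ry":0,"rz":0},{"hand":15,"dx":0,"dy":0,"dz":0,"rx":0,"ry":0,"rz":0},{"hand":15,"dx":0,"dy":0,"dz":0,"rx":0,"ry":0,"rz":0},{"hand":15,"dx":0,"dy":0,"dz":0,"rx":0,"ry":0,"rz":0}]'
python3 - <<'E'
from h import *
for n in('wrist','scene','top'):
    c=grab(n)
w=load('wrist')['frame'];b=load('scene')['frame'][160:260,220:370]
s=np.hstack([cv2.resize(w,(400,300)),cv2.resize(b,(400,267),interpolation=cv2.INTER_CUBIC)[np.minimum(np.arange(300),266)]])
cv2.imwrite('pics/over.png',s[:,:,::-1]);print(monitor.get_state()['position'],monitor.get_state()['eef_rot'])
E
```

```text
time: 10.3
position: [591.4, -20.0, 177.0]
eef_rot: [180.0, 0.0, -102.4]
force: [0.1, -0.4, -1.0]
gripper_width: 24.1
gripper_force: 40.0
time: 10.63
position: [591.6, -23.4, 176.9]
eef_rot: [180.0, -0.0, -102.4]
force: [-0.6, -0.2, -0.8]
gripper_width: 23.6
gripper_force: 40.0
[591.64497252 -23.53139976 176.9473455 ] [ 1.79987934e+02 -6.79264445e-03 -1.02443978e+02]
```

View pics/over.png

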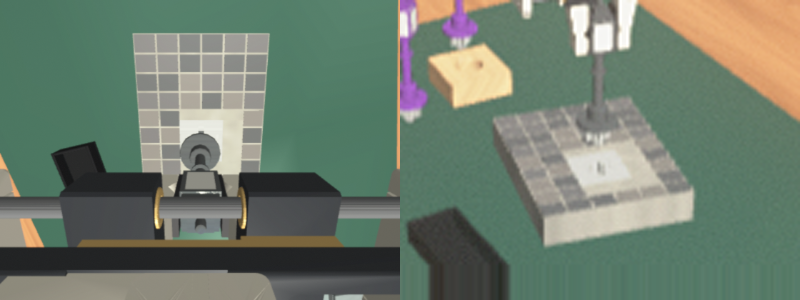

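The wrist view (left) shows the lamp in the grip with its foot at about (200,150), over the pale plate and square to the board. In the scene view (right) the stem hangs above the socket at about (598,165). Next I measure the residual offset.

```bash
cat > meas.py <<'E'
from h import *
import sys
zf=float(sys.argv[1])  # foot top height
for n in('wrist','scene','top'):
    c=load(n);P=cloud(c);H=P[:,:,2];R=np.hypot(P[:,:,0]-591,P[:,:,1]+22)
    Q=P[(abs(H-zf+1)<5)&(R<40)]
    if len(Q)>8:
        (ctr,rad)=cv2.minEnclosingCircle(Q[:,:2].astype(np.float32));print(n,'foot',len(Q),np.round(ctr,1),round(rad,1),np.median(Q[:,2]).round(1))
    for lo,hi in((zf+20,zf+70),(zf+85,zf+105)):
        Q=P[(H>lo)&(H<hi)&(R<20)]
        if len(Q)>8: print(n,'post/lantern',lo,len(Q),np.median(Q,0).round(1),cv2.minAreaRect(Q[:,:2].astype(np.float32)))
    hsv=cv2.cvtColor(c['frame'],cv2.COLOR_RGB2HSV).astype(int)
    m=(abs(H-36)<6)&(R<50)
    if m.sum()>20:
        V=hsv[:,:,2];S=hsv[:,:,1];print(n,'board px',m.sum(),'V pct',np.percentile(V[m],[10,50,70,80,90,95]),'S',np.percentile(S[m],[10,30,50]))
    m=(abs(H-36)<6)&(np.hypot(P[:,:,0]-585,P[:,:,1]+52)<140);Q=P[m]
    if len(Q)>50: print(n,'board',cv2.minAreaRect(Q[:,:2].astype(np.float32)))
E
python3 meas.py 96
```

```text
wrist foot 1536 [588.9 -24.7] 22.0 95.9
wrist post/lantern 116.0 367 [588.1 -29.1 151.4] ((588.3411254882812, -28.88507080078125), (7.52532958984375, 14.870229721069336), 85.4498519897461)
wrist post/lantern 181.0 1120 [588.1 -36.  192.3] ((587.9421997070312, -32.588104248046875), (8.921575546264648, 35.33776092529297), 77.646728515625)
wrist board px 5706 V pct [133. 219. 223. 232. 234. 235.] S [ 8. 10. 25.]
wrist board ((579.4052124023438, -63.46794128417969), (178.60366821289062, 160.6937713623047), 77.61466979980469)
scene foot 92 [594.3 -20.4] 22.3 95.4
scene post/lantern 116.0 64 [593.8 -20.5 143.1] ((592.5782470703125, -23.258411407470703), (19.413450241088867, 13.430828094482422), 59.082618713378906)
scene post/lantern 181.0 81 [595.4 -12.9 191.7] ((592.5128173828125, -12.731269836425781), (12.588825225830078, 35.52610397338867), 74.6910400390625)
scene board px 540 V pct [151.9 209.  218.  221.  222.  222. ] S [ 7.  9. 18.]
scene board ((584.106201171875, -51.86485290527344), (214.08438110351562, 162.6212615966797), 77.49040985107422)
top board ((579.0382080078125, -44.20081329345703), (249.96241760253906, 69.21720123291016), 38.59557342529297)
```

```bash
cat > plate.py <<'E'
from h import *
for n in('scene','wrist'):
    c=load(n);P=cloud(c);H=P[:,:,2];R=np.hypot(P[:,:,0]-591,P[:,:,1]+22)
    hsv=cv2.cvtColor(c['frame'],cv2.COLOR_RGB2HSV)
    m=((abs(H-36)<8)&(R<48)&(hsv[:,:,2]>190)&(hsv[:,:,1]<15)).astype(np.uint8)
    k,l,st,_=cv2.connectedComponentsWithStats(m);i=1+np.argmax(st[1:,4])
    v,u=np.nonzero(l==i);Q=np.array([ray(c,a,b,36)[:2] for a,b in zip(u,v)],np.float32)
    print(n,len(Q),cv2.minAreaRect(Q),st[i])
E
python3 plate.py
```

```text
scene 184 ((589.1390991210938, -23.198989868164062), (54.17539596557617, 54.913414001464844), 79.07904052734375) [283 216  23  13 184]
wrist 1459 ((588.4585571289062, -23.661758422851562), (55.16106414794922, 55.82820129394531), 77.62944793701172) [ 251  168   61   58 1459]
```

```bash
python3 -m creep '[{"hand":15,"dx":-0.6,"dy":1,"dz":-10,"rx":0,"ry":0,"rz":0},{"hand":15,"dx":-0.6,"dy":1,"dz":-20,"rx":0,"ry":0,"rz":0},{"hand":15,"dx":-0.6,"dy":1,"dz":-25,"rx":0,"ry":0,"rz":0},{"hand":15,"dx":-0.6,"dy":1,"dz":-25,"rx":0,"ry":0,"rz":0},{"hand":15,"dx":-0.6,"dy":1,"dz":-25,"rx":0,"ry":0,"rz":0},{"hand":15,"dx":-0.6,"dy":1,"dz":-25,"rx":0,"ry":0,"rz":0}]'
python3 -c "
from h import *
grab('wrist');grab('scene');grab('top')"; python3 meas.py 71; python3 plate.py
```

```text
time: 11.28
position: [591.3, -21.7, 152.1]
eef_rot: [180.0, -0.0, -102.4]
force: [-0.5, 0.5, -1.0]
gripper_width: 24.1
gripper_force: 40.0
wrist foot 1530 [589.1 -23.1] 21.9 71.0
wrist post/lantern 91.0 366 [587.7 -27.4 126.9] ((587.8466796875, -27.47697639465332), (6.9096269607543945, 14.813250541687012), 83.0829086303711)
wrist post/lantern 156.0 1196 [588.4 -34.3 167.2] ((588.0372314453125, -31.1551513671875), (8.86288070678711, 36.1949462890625), 77.54902648925781)
wrist board px 6642 V pct [131. 216. 221. 230. 232. 233.] S [ 8. 10. 25.]
wrist board ((578.6474609375, -67.69416809082031), (169.97300720214844, 160.94078063964844), 77.71513366699219)
scene foot 96 [592.3 -19.7] 24.4 70.7
scene post/lantern 91.0 62 [593.6 -18.  121.1] ((593.300048828125, -16.2109375), (15.073561668395996, 13.52609634399414), 58.89352798461914)
scene post/lantern 156.0 79 [593.8 -10.7 165.9] ((594.0844116210938, -11.009708404541016), (10.034716606140137, 34.109703063964844), 75.95597076416016)
scene board px 462 V pct [146.  208.  217.  220.8 222.  222. ] S [ 7.  9. 19.]
scene board ((584.73779296875, -49.666748046875), (208.6132049560547, 162.78330993652344), 77.95990753173828)
top board ((579.0635986328125, -44.880523681640625), (250.21527099609375, 77.65911865234375), 41.53440475463867)
scene 148 ((589.21826171875, -21.781597137451172), (50.55774688720703, 55.31214141845703), 72.76041412353516) [283 217  23  12 148]
wrist 1675 ((588.4835205078125, -23.538150787353516), (54.59653091430664, 55.82279586791992), 77.68172454833984) [ 248  171   66   62 1675]
```

```bash
python3 -m creep '[{"hand":15,"dx":-0.6,"dy":-0.4,"dz":0,"rx":0,"ry":0,"rz":0},{"hand":15,"dx":-0.6,"dy":-0.4,"dz":-3,"rx":0,"ry":0,"rz":0},{"hand":15,"dx":-0.6,"dy":-0.4,"dz":-6,"rx":0,"ry":0,"rz":0},{"hand":15,"dx":-0.6,"dy":-0.4,"dz":-9,"rx":0,"ry":0,"rz":0},{"hand":15,"dx":-0.6,"dy":-0.4,"dz":-9,"rx":0,"ry":0,"rz":0},{"hand":15,"dx":-0.6,"dy":-0.4,"dz":-9,"rx":0,"ry":0,"rz":0}]'
python3 -m creep '[{"hand":15,"dx":0,"dy":0,"dz":-2,"rx":0,"ry":0,"rz":0},{"hand":15,"dx":0,"dy":0,"dz":-4,"rx":0,"ry":0,"rz":0},{"hand":15,"dx":0,"dy":0,"dz":-5,"rx":0,"ry":0,"rz":0},{"hand":15,"dx":0,"dy":0,"dz":-5,"rx":0,"ry":0,"rz":0},{"hand":15,"dx":0,"dy":0,"dz":-5,"rx":0,"ry":0,"rz":0}]'
```

```text
time: 11.93
position: [590.3, -22.2, 142.7]
eef_rot: [180.0, -0.0, -102.4]
force: [0.9, 0.3, -0.4]
gripper_width: 23.8
gripper_force: 40.0
time: 12.35
position: [590.5, -22.1, 138.0]
eef_rot: [180.0, -0.0, -102.4]
force: [-0.7, -0.2, -1.1]
gripper_width: 23.5
gripper_force: 40.0
```

No force with the rib ends 3 mm below the plate, so the splines mesh. I'm lowering on.

```bash
python3 -m creep '[{"hand":15,"dx":0,"dy":0,"dz":-2,"rx":0,"ry":0,"rz":0},{"hand":15,"dx":0,"dy":0,"dz":-4,"rx":0,"ry":0,"rz":0},{"hand":15,"dx":0,"dy":0,"dz":-6,"rx":0,"ry":0,"rz":0},{"hand":15,"dx":0,"dy":0,"dz":-6,"rx":0,"ry":0,"rz":0}]' 50
python3 -m creep '[{"hand":15,"dx":0,"dy":0,"dz":-2,"rx":0,"ry":0,"rz":0},{"hand":15,"dx":0,"dy":0,"dz":-4,"rx":0,"ry":0,"rz":0},{"hand":15,"dx":0,"dy":0,"dz":-5,"rx":0,"ry":0,"rz":0},{"hand":15,"dx":0,"dy":0,"dz":-5,"rx":0,"ry":0,"rz":0},{"hand":15,"dx":0,"dy":0,"dz":-5,"rx":0,"ry":0,"rz":0}]'
```

```text
time: 12.68
position: [590.2, -22.1, 131.5]
eef_rot: [180.0, -0.0, -102.4]
force: [-0.2, 0.0, -2.4]
gripper_width: 23.7
gripper_force: 50.0
time: 13.1
position: [590.6, -22.1, 127.4]
eef_rot: [-180.0, -0.0, -102.4]
force: [-1.6, 0.4, 3.7]
gripper_width: 24.0
gripper_force: 50.0
```

```bash
python3 -m creep '[{"hand":15,"dx":0,"dy":0,"dz":-2,"rx":0,"ry":0,"rz":0},{"hand":15,"dx":0,"dy":0,"dz":-3,"rx":0,"ry":0,"rz":0},{"hand":15,"dx":0,"dy":0,"dz":-4,"rx":0,"ry":0,"rz":0},{"hand":15,"dx":0,"dy":0,"dz":-4,"rx":0,"ry":0,"rz":0},{"hand":15,"dx":0,"dy":0,"dz":-4,"rx":0,"ry":0,"rz":0}]' 60
python3 -m creep '[{"hand":15,"dx":0,"dy":0,"dz":-0.7,"rx":0,"ry":0,"rz":0},{"hand":15,"dx":0,"dy":0,"dz":-1.2,"rx":0,"ry":0,"rz":0},{"hand":15,"dx":0,"dy":0,"dz":-1.2,"rx":0,"ry":0,"rz":0},{"hand":15,"dx":0,"dy":0,"dz":-1.2,"rx":0,"ry":0,"rz":0}]'
```

```text
time: 13.52
position: [590.7, -22.1, 123.3]
eef_rot: [-180.0, 0.0, -102.4]
force: [-2.2, 1.1, 6.5]
gripper_width: 23.8
gripper_force: 60.0
time: 13.85
position: [590.8, -22.1, 122.8]
eef_rot: [-180.0, 0.0, -102.4]
force: [-2.4, 0.3, 11.2]
gripper_width: 23.7
gripper_force: 60.0
```

```bash
python3 -m creep '[{"hand":15,"dx":0,"dy":0,"dz":-0.6,"rx":0,"ry":0,"rz":0},{"hand":15,"dx":0,"dy":0,"dz":-0.6,"rx":0,"ry":0,"rz":0},{"hand":15,"dx":0,"dy":0,"dz":-0.6,"rx":0,"ry":0,"rz":0},{"hand":15,"dx":0,"dy":0,"dz":-0.6,"rx":0,"ry":0,"rz":0},{"hand":15,"dx":0,"dy":0,"dz":-0.6,"rx":0,"ry":0,"rz":0}]'
python3 - <<'E'
from h import *
for n in('wrist','scene','top'): grab(n)
w=load('wrist')['frame'];b=load('scene')['frame'][150:330,190:460]
s=np.hstack([cv2.resize(w,(400,300)),cv2.resize(b,(400,300),interpolation=cv2.INTER_CUBIC)])
cv2.imwrite('pics/home.png',s[:,:,::-1]);s=monitor.get_state();print(s['position'],s['force'],s['gripper_force'])
P=cloud(load('top'));H=P[:,:,2]
Q=P[(H>15)&(np.hypot(P[:,:,0]-418,P[:,:,1]-278)<80)&(H<80)];print('van',np.percentile(Q[:,2],[50,95]) if len(Q) else 'hidden')
E
python3 meas.py 42 | grep foot
```

```text
time: 14.27
position: [590.8, -22.2, 122.8]
eef_rot: [-179.9, -0.0, -102.3]
force: [-4.6, 0.1, 14.8]
gripper_width: 23.7
gripper_force: 60.0
[590.80949044 -22.17880178 122.77845754] [-4.14961503  1.01740989 14.93373635] 59.999383091926575
van hidden
wrist foot 3588 [591. -22.] 40.0 37.0
scene foot 161 [591.2 -22. ] 39.7 39.1
```

View pics/home.png

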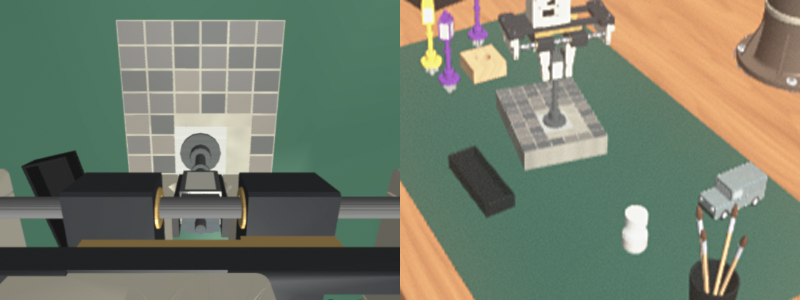

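The lamp's foot sits on the plate at (200,150) left and (555,118) right. The tool stops at z 122.8 (122.9 expected) while the force keeps rising, so the lamp is home. The van stands on its wheels at (733,190).

```bash
python3 -c "
from h import *
print(job.job_done())"
```

```text
the job is handed in; nothing more can be done
None
```

The job is handed in: the van stands on its wheels on the bench, and the lamp is fully home in the socket, still gripped and pressed down with about 15 N. The hand-in returned no verdict.

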